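# Close the routing hood and reset its interlock pair

### The job

Make the routing fixture ready to run: push its clear hood all the way home over the wooden part. Then, with one fingertip on each, press the two green reset buttons on the grey console down together, keep both fully down for at least two seconds, and let go. Do not press the red stop button, do not press the green ones before the hood is shut, and leave the loose things lying where they are.

Things in the scene. Friction and masses are not known exactly. Their poses are not given: they have to be found in the camera images.
- fixture: routing fixture, fixed to the table: plywood base 150 (x) x 300 (y) x 18 mm high carrying a wooden part near its +y end and a dark steel end stop 48 mm high centred at y = +126 mm. Origin: centre of the base's underside, on the table; z up. The hood slides along the fixture's own +y to close.
- hood (a joint): the clear hood with an orange end panel, 116 (x) x 110 (y) x 66 mm high, its underside 20 mm and its top 86 mm above the table. Value = travel in m along the fixture's +y: 0 fully open, 0.100 fully home at its hard stop (over the wooden part). It starts partly open, slides with about 2 N of friction and stays where it is left; too wide to grip.
- hood_push (a point): a point 1 mm outside the centre of the flat orange end panel (panel 116 mm wide, from 20 to 86 mm above the table), 53 mm above the table; it moves with the hood. Axes as the fixture's: +y is the direction to push, into the panel. In the fixture's frame it lies at x = 0, y = -0.101 + hood value. The strip behind it is clear: bare plywood (top at 18 mm), then table.
- console: grey control box fixed to the table, 130 (x) x 160 (y) x 60 mm high, z up; origin: centre of its underside. Two green buttons on a yellow plate at x = -25 mm, y = +29 and -29 mm; one larger red stop button at x = +38 mm, y = 0.
- pair_mid (a point): point midway between the two green buttons, in the console's axes, at the height of their unpressed tops (84 mm above the table). The buttons stand 29 mm either way along this y axis (58 mm between centres); each cap is a flat disc of 26 mm diameter.
- reset_left_top (a point): centre of the unpressed top of the green button on the console's +y side, 84 mm above the table; moves with the cap
- reset_right_top (a point): centre of the unpressed top of the green button on the console's -y side, 84 mm above the table; moves with the cap
- reset_left (a joint): travel of the green button on the +y side, m: 0 up, 0.008 at its hard stop. Springs back when let go. Starts to move at 1.2 N, bottoms at 4 N (8 N for the pair).
- reset_right (a joint): same for the green button on the -y side
- stop (a joint): travel of the red stop button (32 mm cap, 5 N), m: 0 up, 0.006 down. Leave it alone.
- oak_link: loose oak link, 96 x 36 x 18 mm with rounded ends and two holes, lying beside the console; origin centre of underside. Leave it alone.
- oak_disc: loose turned wooden knob, 48 mm diameter, 34 mm tall, beside the console; origin centre of underside. Leave it alone.
- rotary_tool: loose grey handheld rotary tool lying at the back, about 215 x 42 x 42 mm; origin under its body. Leave it alone.
- glue: loose white glue bottle with orange cap, 52 mm diameter, 110 mm tall; origin centre of underside. Leave it alone.
- brush: loose hand brush lying at the right; origin under its middle. Leave it alone.
- tape: loose yellow roll of tape, 90 mm diameter, 24 mm tall, at the left; origin centre of underside. Leave it alone.
- tin: loose steel cup, 72 mm diameter, 90 mm tall, at the back; origin centre of underside. Leave it alone.

How it is judged:
By the outcome, as a careful person would: the job done as asked, in the order asked, and still so for the second after the job is handed in, with the robot touching nothing.
It also fails if it takes over 56 s, if anything falls off the work surface, if the arm or the gripper's body presses on something with over 40 N, if the wrist force passes 120 N, or if a joint passes its speed limit or range.

### The arm

A 7-joint arm with a two-finger parallel gripper is mounted at the origin on the work surface. World frame = base frame: x ahead of the robot, y to its left, z up, the work surface at z = 0. Lengths are in m, angles in rad, forces in N, time in s.
With the tool pointing down it reaches from about 0.4 to 0.925 m from the base axis. Payload 5.6 kg.
Tool frame: the origin (TCP) lies midway between the tips of the shut fingers; the grasp point (between the pads) lies 19 mm behind it (manip.grasp_offset is the distance from the TCP to the grasp point, in m); z points along the fingers, x is the direction in which the jaws open and shut, and the axes are right-handed (so a half turn about z gives the same grasp; the last joint's range is limited). The gripper opens to 85 mm and grips with 20 to 120 N. Pads are 22 mm wide; open, the fingers measure 114 mm over their backs; the gripper's body (76 mm by 85 mm) begins 54 mm behind the grasp point. The pads swing forward as they close: fully open they stand 13 mm farther back than shut.
Start: joints at [-1.21, 0.468, -0.012, 1.603, 0.006, 1.071, -0.056], TCP at [0.255, 0.598, 0.231] pointing down, gripper open.
Joint ranges: [-2.53, 2.53], [-0.31, 2.02], [-1.57, 1.55], [0.28, 2.44], [-1.29, 4.43], [0.15, 1.84], [-2.92, 2.92]. Speed limits (rad/s): [2.57, 2.57, 3.14, 3.14, 3.14, 3.14, 3.14].

### API

Orientations are given as a 3x3 rotation matrix whose columns are the frame's x, y, z axes.
In Python, from workcell import sensors, grab_frame, camera_info, manip gives the robot as it stands.
- The arm moves only by the tool jog_arm, never from a script. Its argument "rows" is a list of rows, each a list of 7 numbers: the shift along the tool's x, y, z scaled (see below), then the turn, a rotation vector about the tool's x, y, z scaled (see below), then the closure, from 0 (fully open) to 1 (shut). In form: [[dx, dy, dz, wx, wy, wz, grip], ...]. A call has 1 to 10 rows; each row is the pose to reach, as a shift and turn from the pose commanded when the call began, along the tool's axes at that moment; what a row does not reach only later rows make up. The controller multiplies each number of a shift by 1000 mm and each number of a turn by pi/2 rad. A row lasts 1/8 s, in which the tool goes at most 62.5 mm and 10.7 degrees, less where a joint would pass 70% of its speed; a pose out of reach is approached as far as the arm can. A call with a number of a shift or a turn outside -1 to 1 is refused whole. A call with a gripper value outside its range is refused whole. The fingers move at their own pace and stop on an object; "grip_force" is the grip in N (left out, the last holds). Time passes only in rows, so rows that repeat a pose let the fingers close. It gives the time, the measured TCP pose, the force and the opening at its end, in the units of the state.
- sensors.observe(): the state, without advancing time (a new reading comes with each control period).
- grab_frame(name): name is "scene" or "side" or "wrist"; returns the picture (480x640x3 uint8, blue, green, red); there is no depth.
- camera_info(name): a dict with "fovy" (degrees; the focal length in pixels is half the picture's height over the tangent of half this angle, whatever the lens; pixels are square), "cx", "cy" (the principal point, pixels), "dist_coeffs" ([k1, k2, p1, p2, k3] as OpenCV has them; the pictures are not rectified), "R" (3x3) and "t" (3): a world point X has camera coordinates R X + t; the wrist camera has in their place "T_tool_cam" (4x4, takes a point from camera to tool coordinates, whose origin is the TCP and whose axes are the tool frame's). Camera axes: x right, y down, z forward; pixel columns grow to the right and rows downward; lengths in m; the calibration is good to about 2 mm. A picture is of the moment at which its call begins: read the wrist's pose just before it. camera_info takes no time and is no camera call.
- manip.close_job(): hands the job in, once; it reports no verdict.
The state is a dict: "clock": time; "joints": joint angles; "dq": joint speeds; "effort": joint torques, N m; "position": TCP position; "tcp_rot": TCP orientation; "force": force on the tool from outside, world axes, zero at the start; "wrist_torque": the same for the moment, N m; "grip_width": finger opening in m.
Only numpy, scipy, OpenCV 4.12 (cv2) and the standard library are available. Lean on these libraries where they do the work, as an engineer would, in place of code of your own. Each camera call takes 0.05 s, during which the arm holds its last target.

## Working session

There is one attempt and no reset: what is moved stays moved. The work goes in short steps, Python scripts to look and compute and a tool call to move; the robot and the scene stay as the last step left them, time stands still between calls to the robot, and variables do not carry over. Pictures are saved under pics/ and viewed, and the job is handed in when it is done.

Besides the shell and the picture viewer there is one more tool, called after "Request:" by a JSON object that holds its "fn" and its "kwargs". jog_arm: Moves the arm, as the interface text tells. Its arguments: {"type":"object","properties":{"rows":{"type":"array"},"grip_force":{"type":"number"}},"required":["rows"]}

```bash
ls; mkdir -p pics; python3 - <<'E'
from workcell import sensors, grab_frame, camera_info, manip
import cv2
s=sensors.observe();print(s['clock'],s['position'],s['tcp_rot'],s['grip_width'])
for n in ("scene","side","wrist"):
    cv2.imwrite(f"pics/{n}0.png",grab_frame(n)); print(n,camera_info(n))
E
```

```text
pics
0.0 [0.25525592 0.59715941 0.23031514] [[ 3.92964063e-01  9.19553654e-01 -5.67719798e-04]
 [ 9.19552067e-01 -3.92964444e-01 -1.71509436e-03]
 [-1.80021498e-03  1.51922534e-04 -9.99998368e-01]] 0.08513833244663323
scene {'fovy': 55.43164976447455, 'cx': 325.6889333548872, 'cy': 239.9981340933982, 'dist_coeffs': array([0.00308055, 0.        , 0.        , 0.        , 0.        ]), 'R': array([[ 0.32349284,  0.94621971, -0.0045428 ],
       [ 0.63188438, -0.21959672, -0.74330304],
       [-0.70432558,  0.23758269, -0.66893942]]), 't': array([-0.18513261, -0.32025547,  1.88711717])}
side {'fovy': 43.48025185573205, 'cx': 318.78493221366944, 'cy': 241.7294485998285, 'dist_coeffs': array([-0.16944596,  0.        ,  0.        ,  0.        ,  0.        ]), 'R': array([[-0.98938583, -0.14503068, -0.00904304],
       [-0.10776452,  0.77405969, -0.6238737 ],
       [ 0.09748068, -0.61627729, -0.78147286]]), 't': array([0.59515293, 0.11097777, 1.66918801])}
wrist {'fovy': 63.059079226987755, 'cx': 314.7598017777887, 'cy': 235.82613347181055, 'dist_coeffs': array([-0.0246735,  0.       ,  0.       ,  0.       ,  0.       ]), 'T_tool_cam': array([[ 9.99999618e-01, -3.78724180e-04,  7.88123018e-04,
         1.78043005e-04],
       [ 1.49131229e-04,  9.61998426e-01,  2.73054952e-01,
        -6.83097134e-02],
       [-8.61585615e-04, -2.73054730e-01,  9.61998114e-01,
        -1.42086053e-01],
       [ 0.00000000e+00,  0.00000000e+00,  0.00000000e+00,
         1.00000000e+00]])}
```

View pics/scene0.png

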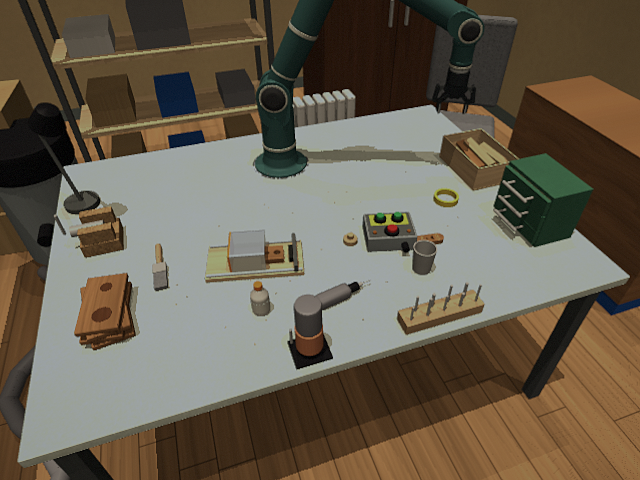

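View pics/side0.png

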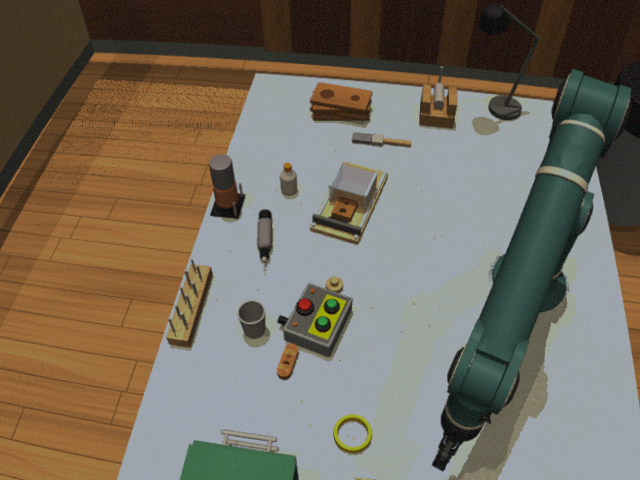

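View pics/wrist0.png

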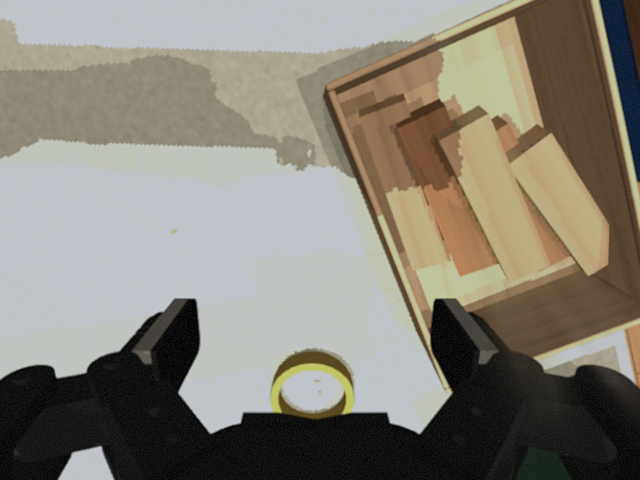

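The scene view shows the fixture at about (255,260) px and the console at about (390,230). In the side view they are at (350,200) and (320,318). I'll zoom in to mark exact features.

```bash
python3 - <<'E'
import cv2
def crop(n,x0,y0,w,h,o):
    im=cv2.imread(f"pics/{n}.png")[y0:y0+h,x0:x0+w]
    k=min(800//w,600//h)
    im=cv2.resize(im,None,fx=k,fy=k,interpolation=cv2.INTER_CUBIC)
    for i in range(0,w,10):
        cv2.line(im,(i*k,0),(i*k,6 if i%50 else 14),(0,0,255),1); 
        if i%20==0: cv2.putText(im,str(x0+i),(i*k,24),0,.4,(0,0,255),1)
    for i in range(0,h,10):
        cv2.line(im,(0,i*k),(6,i*k),(0,0,255),1)
        if i%20==0: cv2.putText(im,str(y0+i),(8,i*k+4),0,.4,(0,0,255),1)
    cv2.imwrite(f"pics/{o}.png",im)
crop("scene0",200,220,114,70,"c1");crop("scene0",335,195,115,80,"c2")
crop("side0",300,150,100,100,"c3");crop("side0",265,270,110,110,"c4")
E
```

```text
(no output)
```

View pics/c1.png

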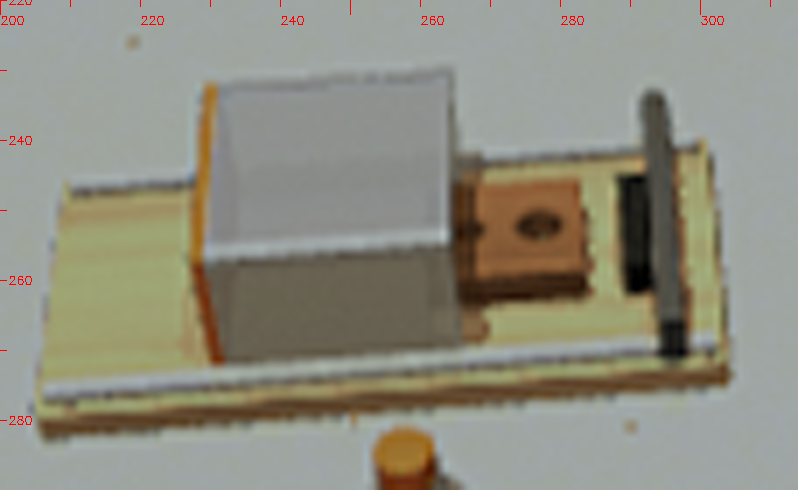

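View pics/c2.png

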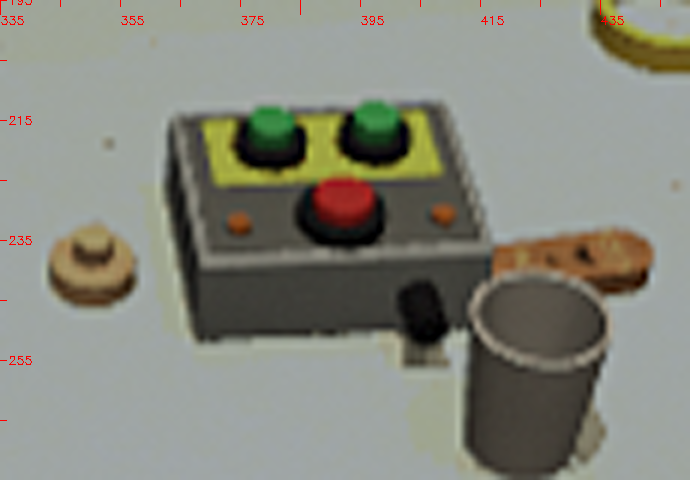

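View pics/c3.png

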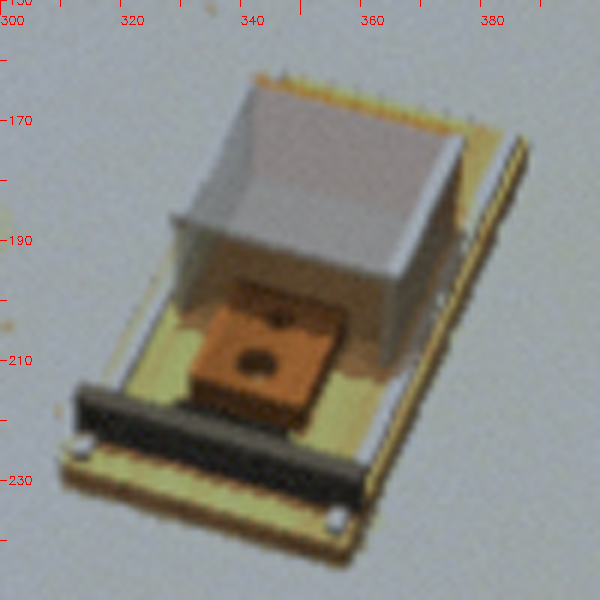

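View pics/c4.png

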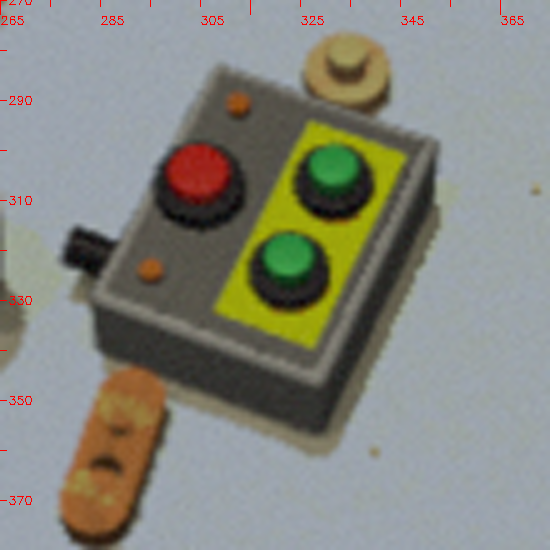

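```bash
cat > h.py <<'E'
import numpy as np, cv2
from workcell import sensors, grab_frame, camera_info, manip
from scipy.optimize import least_squares
def proj(n,X,T=None):
    c=camera_info(n); f=240/np.tan(np.radians(c['fovy'])/2)
    K=np.array([[f,0,c['cx']],[0,f,c['cy']],[0,0,1.]])
    if n=='wrist':
        p,R=T; C=c['T_tool_cam']; Rw=R@C[:3,:3]; t=p+R@C[:3,3]; R_,t_=Rw.T,-Rw.T@t
    else: R_,t_=c['R'],c['t']
    return cv2.projectPoints(np.array(X,float).reshape(-1,1,3),cv2.Rodrigues(R_)[0],t_,K,c['dist_coeffs'])[0].reshape(-1,2)
def pose(P,q):
    c,s=np.cos(q[2]),np.sin(q[2]); P=np.array(P,float)
    return np.c_[c*P[:,0]-s*P[:,1]+q[0],s*P[:,0]+c*P[:,1]+q[1],P[:,2]]
E
cat > fit.py <<'E'
from h import *
a,b,t=.075,.15,.018
F={'scene':[((-a,-b,t),(209.6,246.7)),((-a,b,t),(300.7,240.3)),((a,-b,t),(205.4,278.3)),((a,-b,0),(206,282.6)),((a,b,0),(304,274.9))],
'side':[((a,b,t),(310.3,228.2)),((-a,b,0),(358,244.3)),((-a,-b,t),(387.8,173.3))]}
w,z=.058,.086
H={'scene':[((-w,-.1,z),(229.7,231.9)),((w,-.1,z),(228.6,256.9)),((w,.01,z),(264.6,254.6)),((-w,.01,z),(265,230)),((w,-.1,.02),(231.4,271.7))],
'side':[((w,-.1,z),(342.8,163)),((-w,-.1,z),(377,172.5)),((-w,.01,z),(366.3,195.8)),((w,.01,z),(329.7,186.3))]}
a,b=.065,.08
C={'scene':[((-a,-b,.06),(363.7,215)),((-a,b,.06),(408.7,212.3)),((a,b,.06),(416.7,235.7)),((a,-b,.06),(368.8,238.8)),((a,-b,0),(368,251.3)),((-.025,-.029,.084),(380.2,215)),((-.025,.029,.084),(397.7,213.8))],
'side':[((-.025,.029,.084),(322.8,320)),((-.025,-.029,.084),(331.8,302.4)),((a,-b,.06),(309,283.4)),((-a,-b,.06),(352.6,299)),((-a,b,.06),(328.6,346.4)),((a,b,.06),(283.4,328.4)),((-a,b,0),(330,357))]}
def rf(q,cams=('scene','side')):
    r=[]
    for n in cams:
        r.append(proj(n,pose([p for p,_ in F[n]],q))-[u for _,u in F[n]])
        P=np.array([p for p,_ in H[n]]);P[:,1]+=q[3]
        r.append(proj(n,pose(P,q))-[u for _,u in H[n]])
    return np.vstack(r).ravel()
def rc(q,cams=('scene','side')):
    return np.vstack([proj(n,pose([p for p,_ in C[n]],q))-[u for _,u in C[n]] for n in cams]).ravel()
np.set_printoptions(precision=4,suppress=True)
for cams in (('scene','side'),('scene',),('side',)):
    s=least_squares(rf,[.7,-.2,0,.03],args=(cams,));print(cams,s.x,np.abs(s.fun).max()); 
    s=least_squares(rc,[.7,.2,0],args=(cams,));print(s.x,np.abs(s.fun).max()); 
    if len(cams)==2: print(s.fun.reshape(-1,2).round(1).tolist(),pose([(-.025,.029,.084),(-.025,-.029,.084),(.038,0,.08)],s.x))
E
python3 fit.py
```

```text
('scene', 'side') [ 0.5368 -0.2236 -0.2206  0.0264] 2.289308180401406
[ 0.5706  0.2212 -0.2617] 2.358637341350118
[[-1.2, -2.4], [0.7, -1.8], [1.0, 0.1], [-1.1, -0.6], [-1.3, 0.7], [-0.3, -1.2], [-0.3, -0.8], [-0.3, 0.4], [-0.4, 0.1], [-1.5, -2.0], [0.4, -1.7], [0.7, 0.8], [-1.6, 0.9], [-0.8, 1.5]] [[0.554  0.2556 0.084 ]
 [0.5389 0.1996 0.084 ]
 [0.6073 0.2113 0.08  ]]
('scene',) [ 0.5408 -0.2238 -0.2299  0.0275] 1.2509354863250053
[ 0.5744  0.2207 -0.2522] 1.6294090242400898
('side',) [ 0.5347 -0.2234 -0.2206  0.0243] 1.1122067255411139
[ 0.5692  0.2206 -0.2725] 2.1689701164842177
```

```bash
cat >> h.py <<'E'
from scipy.spatial.transform import Rotation as Ro
def Rt(yawx):
    c,s=np.cos(yawx),np.sin(yawx)
    return np.array([[c,s,0],[s,-c,0],[0,0,-1.]])
def go(p,yawx,p0=None,R0=None):
    s=sensors.observe(); p0=s['position'] if p0 is None else p0; R0=s['tcp_rot'] if R0 is None else R0
    d=R0.T@(np.array(p)-p0); w=Ro.from_matrix(R0.T@Rt(yawx)).as_rotvec()/(np.pi/2)
    print('t',s['clock'],'p',s['position'].round(4),'F',np.round(s['force'],2),'->',np.r_[d,w].round(4).tolist())
E
python3 -c "
from h import *
go((.52,.23,.23),np.radians(75))"
```

```text
t 0.15 p [0.2553 0.5974 0.2306] F [ 0.62  0.65 -1.18] -> [-0.2338, 0.3878, 0.0009, -0.0, 0.0008, -0.0904]
```

Request:
{"fn": "jog_arm", "kwargs": {"rows": [[-0.234,0.388,0,0,0.001,-0.09,0],[-0.234,0.388,0,0,0.001,-0.09,0],[-0.234,0.388,0,0,0.001,-0.09,0],[-0.234,0.388,0,0,0.001,-0.09,0],[-0.234,0.388,0,0,0.001,-0.09,0],[-0.234,0.388,0,0,0.001,-0.09,0],[-0.234,0.388,0,0,0.001,-0.09,0],[-0.234,0.388,0,0,0.001,-0.09,0],[-0.234,0.388,0,0,0.001,-0.09,0],[-0.234,0.388,0,0,0.001,-0.09,0]]}}

```text
clock: 1.4
position: [0.519, 0.2322, 0.2311]
tcp_rot: [[0.256, 0.967, -0.0], [0.967, -0.256, 0.002], [0.002, -0.001, -1.0]]
force: [-0.1, -0.0, -0.0]
grip_width: 0.0855
```

```bash
python3 - <<'E'
from h import *
s=sensors.observe();im=grab_frame("wrist");cv2.imwrite("pics/w1.png",im)
print(s['clock'],s['position'],s['tcp_rot'],s['force'],np.abs(s['dq']).max())
np.savez('w1.npz',p=s['position'],R=s['tcp_rot'])
E
```

```text
1.4 [0.51898299 0.2321632  0.23106724] [[ 2.56497095e-01  9.66544896e-01 -4.51169371e-04]
 [ 9.66542849e-01 -2.56495511e-01  2.23008651e-03]
 [ 2.03975581e-03 -1.00808524e-03 -9.99997412e-01]] [-0.08517412 -0.00450324 -0.0287062 ] 0.012341378534560406
```

View pics/w1.png

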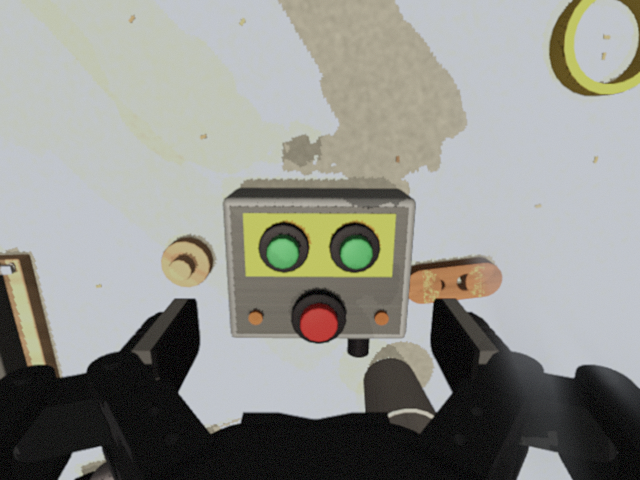

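The wrist view shows the two green caps at about (283,251) and (356,251), the red cap at (319,322), and the console corners. Next I'll refine the button positions.

```bash
python3 - <<'E'
from h import *
im=cv2.imread('pics/w1.png')[230:280,255:385]
cv2.imwrite('pics/w1c.png',cv2.resize(im,None,fx=6,fy=6,interpolation=cv2.INTER_CUBIC))
d=np.load('w1.npz');T=(d['p'],d['R'])
b,g,r=[x.astype(int) for x in cv2.split(cv2.imread('pics/w1.png'))]
m=((g>r+40)&(g>b+30)).astype('uint8');n,l,st,c=cv2.connectedComponentsWithStats(m)
for i in range(1,n):
    if st[i,4]>100: print(st[i],c[i])
C=[((-.065,-.08,.06),(224.5,200)),((-.065,.08,.06),(414.5,200)),((.065,-.08,.06),(232,337)),((.065,.08,.06),(406,337)),((-.025,-.029,.084),(283,252)),((-.025,.029,.084),(356,252))]
for CC in (C,C[4:]):
    s=least_squares(lambda q:(proj('wrist',pose([p for p,_ in CC],q),T)-[u for _,u in CC]).ravel(),[.57,.22,-.26])
    print(s.x,s.fun.reshape(-1,2).round(1).tolist());print(pose([(-.025,-.029,.084),(-.025,.029,.084),(-.025,0,.084),(.038,0,.08)],s.x))
E
```

```text
[267 238  32  31 788] [282.21446701 252.85152284]
[340 238  33  31 797] [356.01882058 253.12923463]
[ 0.57112467  0.22290837 -0.26003026] [[-3.8, -3.0], [3.6, -3.0], [-1.8, 2.7], [1.5, 2.5], [-0.5, 1.3], [1.0, 1.2]]
[[0.53950893 0.20131104 0.084     ]
 [0.5544213  0.2573612  0.084     ]
 [0.54696512 0.22933612 0.084     ]
 [0.60784719 0.2131382  0.08      ]]
[ 0.57009812  0.22298271 -0.26056693] [[-0.8, 0.0], [0.8, 0.0]]
[[0.53847079 0.20140234 0.084     ]
 [0.55341324 0.2574445  0.084     ]
 [0.54594202 0.22942342 0.084     ]
 [0.60681539 0.21319283 0.08      ]]
```

View pics/w1c.png

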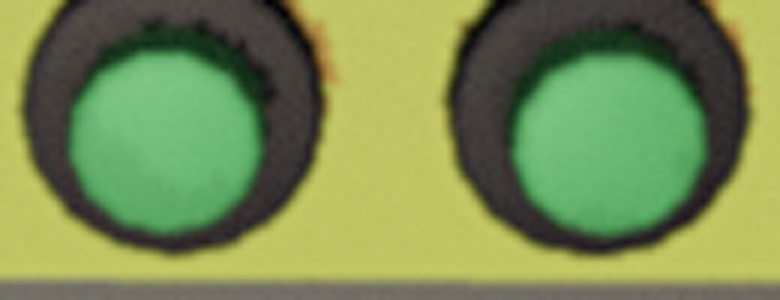

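```bash
python3 -c "
from h import *
go((.504,-.37,.2),-.2206)"
```

```text
t 1.45 p [0.519  0.2323 0.2311] F [ 0.49  0.68 -0.43] -> [-0.5861, 0.1398, 0.0298, -0.0014, -0.0006, 0.9756]
```

Request:
{"fn": "jog_arm", "kwargs": {"rows": [[-0.586,0.14,0,-0.001,0,0.975,1],[-0.586,0.14,0,-0.001,0,0.975,1],[-0.586,0.14,0,-0.001,0,0.975,1],[-0.586,0.14,0,-0.001,0,0.975,1],[-0.586,0.14,0,-0.001,0,0.975,1],[-0.586,0.14,0,-0.001,0,0.975,1],[-0.586,0.14,0,-0.001,0,0.975,1],[-0.586,0.14,0,-0.001,0,0.975,1],[-0.586,0.14,0,-0.001,0,0.975,1],[-0.586,0.14,0,-0.001,0,0.975,1]]}}

```text
clock: 2.7
position: [0.5038, -0.3734, 0.2303]
tcp_rot: [[0.975, -0.221, 0.001], [-0.221, -0.975, -0.0], [0.001, -0.0, -1.0]]
force: [0.8, 0.7, -0.4]
grip_width: -0.0
```

```bash
python3 - <<'E'
from h import *
s=sensors.observe();cv2.imwrite("pics/w2.png",grab_frame("wrist"));cv2.imwrite("pics/s2.png",grab_frame("side"))
np.savez('w2.npz',p=s['position'],R=s['tcp_rot'])
print(s['joints'].round(2) if hasattr(s['joints'],'round') else s['joints'],s['grip_width'])
go((.504,-.37,.047),-.2206)
E
```

```text
[ 0.13  0.47  0.62  1.7  -0.31  1.07  0.62] -2.8972703303108155e-05
t 2.8 p [ 0.5024 -0.3759  0.2303] F [0.37 0.1  0.45] -> [0.0, -0.0065, 0.1833, 0.0016, -0.0007, -0.0042]
```

View pics/w2.png

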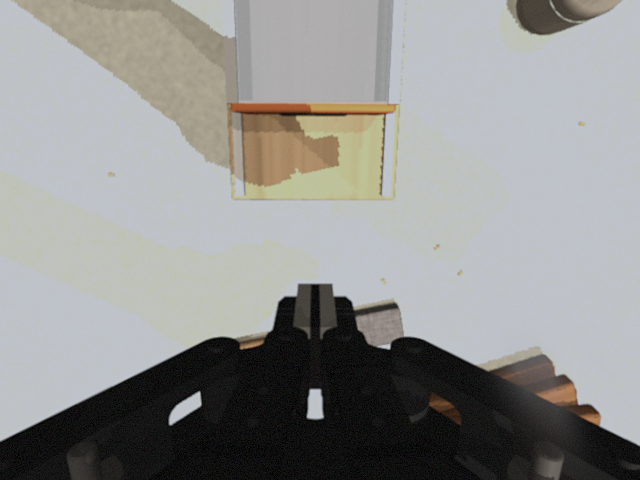

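View pics/s2.png

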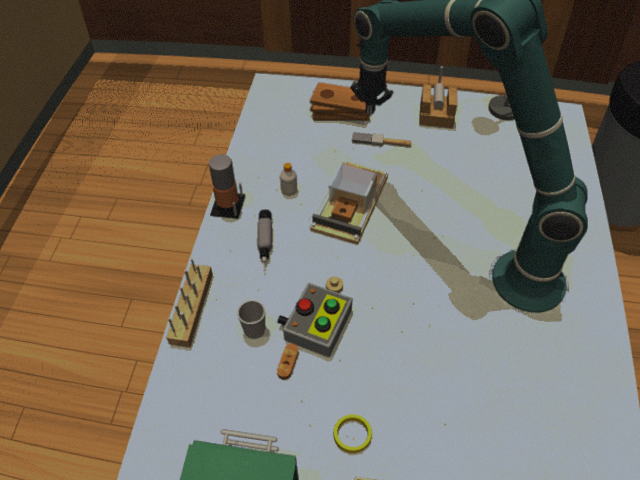

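```bash
python3 - <<'E'
from h import *
d=np.load('w2.npz');T=(d['p'],d['R']);q=[.5368,-.2236,-.2206]
for y,z in((-.15,.018),(-.15,.0)): print(proj('wrist',pose([(-.075,y,z),(.075,y,z)],q),T).round(1).tolist())
print(proj('wrist',pose([(-.058,-.1+.0264,.086),(.058,-.1+.0264,.086)],q),T).round(1).tolist())
print('tcp below',proj('wrist',[(.504,-.37,.047),(.504,-.37,0)],T))
C=[((-.075,-.15,.018),(231.5,199)),((.075,-.15,.018),(396.5,199))]
s=least_squares(lambda q:(proj('wrist',pose([p for p,_ in C],q),T)-[u for _,u in C]).ravel(),q);print(s.x,s.fun)
# brush in fixture frame
for n,pts in(('side',[(352,134),(352,146),(380,139)]),('wrist',[(357,312),(398,302),(402,338)])):
    for u in pts:
        s=least_squares(lambda x:(proj(n,[(x[0],x[1],.015)],T)[0]-u),[.5,-.4]);print(n,u,s.x)
E
```

```text
[[231.0, 200.1], [394.3, 199.6]]
[[234.8, 196.6], [390.6, 196.2]]
[[229.1, 110.1], [394.9, 109.7]]
tcp below [[312.59155589 206.11150062]
 [312.73127434 196.42979753]]
[ 0.53862924 -0.22315505 -0.22333225] [ 0.80125731 -0.04519943 -0.80284608 -0.04519808]
side (352, 134) [ 0.56428448 -0.52660813]
side (352, 146) [ 0.55771478 -0.46645591]
side (380, 139) [ 0.46774663 -0.51468021]
wrist (357, 312) [ 0.5219348  -0.49176436]
wrist (398, 302) [ 0.56401905 -0.49014213]
wrist (402, 338) [ 0.5614612  -0.53107902]
```

Request:
{"fn": "jog_arm", "kwargs": {"rows": [[0,0,0.06,0,0,0,1],[0,0,0.12,0,0,0,1],[0,0,0.183,0,0,0,1],[0,0,0.183,0,0,0,1],[0,0,0.183,0,0,0,1],[0,0,0.183,0,0,0,1]]}}

```text
clock: 3.55
position: [0.5058, -0.373, 0.0508]
tcp_rot: [[0.975, -0.221, 0.006], [-0.221, -0.975, -0.002], [0.007, 0.001, -1.0]]
force: [-1.4, -0.1, 0.1]
grip_width: 0.0005
```

```bash
python3 - <<'E'
from h import *
q=[.538,-.2232,-.2220]
go(pose([(0,-.011,.047)],q)[0],-.222)
E
```

```text
t 3.55 p [ 0.5058 -0.373   0.0508] F [-1.44 -0.12  0.09] -> [-0.0016, -0.1422, 0.0036, 0.0005, -0.0042, -0.0003]
```

Request:
{"fn": "jog_arm", "kwargs": {"rows": [[-0.001,-0.025,0,0,0,0,1],[-0.001,-0.045,0,0,0,0,1],[-0.001,-0.058,0,0,0,0,1],[-0.001,-0.07,0,0,0,0,1],[-0.001,-0.082,0,0,0,0,1],[-0.001,-0.094,0,0,0,0,1],[-0.001,-0.106,0,0,0,0,1],[-0.001,-0.118,0,0,0,0,1],[-0.001,-0.128,0,0,0,0,1],[-0.001,-0.128,0,0,0,0,1]]}}

```text
clock: 4.8
position: [0.5312, -0.2449, 0.0472]
tcp_rot: [[0.976, -0.219, 0.0], [-0.219, -0.976, 0.002], [-0.0, -0.002, -1.0]]
force: [0.2, 0.2, 0.9]
grip_width: 0.0001
```

```bash
python3 - <<'E'
from h import *
q=[.538,-.2232,-.2220]
go(pose([(0,-.011,.047)],q)[0],-.222)
E
```

```text
t 4.8 p [ 0.5312 -0.2449  0.0472] F [0.19 0.18 0.85] -> [0.0018, -0.0117, 0.0003, -0.0016, 0.0, 0.0006]
```

Request:
{"fn": "jog_arm", "kwargs": {"rows": [[0.001,-0.004,0,0,0,0,1],[0.001,-0.008,0,0,0,0,1],[0.001,-0.011,0,0,0,0,1],[0.001,-0.013,0,0,0,0,1],[0.001,-0.013,0,0,0,0,1]]}}

```text
clock: 5.42
position: [0.5343, -0.2348, 0.0473]
tcp_rot: [[0.975, -0.222, 0.0], [-0.222, -0.975, 0.0], [0.0, -0.0, -1.0]]
force: [-3.1, -3.0, 1.3]
grip_width: 0.0002
```

```bash
python3 - <<'E'
from h import *
q=[.538,-.2232,-.2220]
cv2.imwrite("pics/w3.png",grab_frame("wrist"));cv2.imwrite("pics/s3.png",grab_frame("side")[150:250,300:400].repeat(6,0).repeat(6,1))
go(pose([(0,-.011,.047)],q)[0],-.222)
E
```

```text
t 5.525 p [ 0.5343 -0.2348  0.0473] F [-2.95 -1.63  0.57] -> [0.001, -0.0011, 0.0003, -0.0003, -0.0002, -0.001]
```

View pics/w3.png

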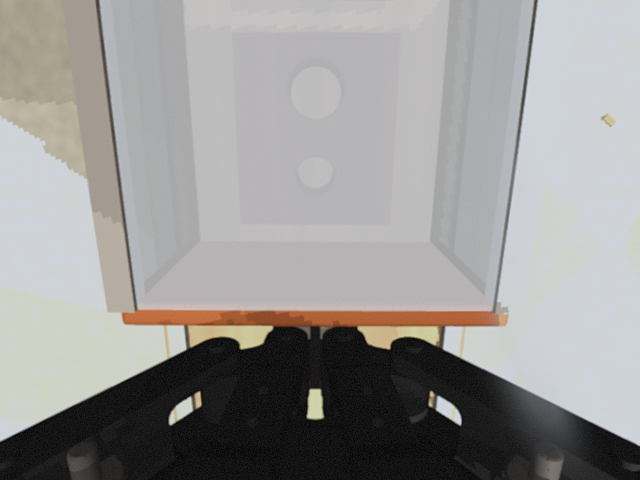

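View pics/s3.png

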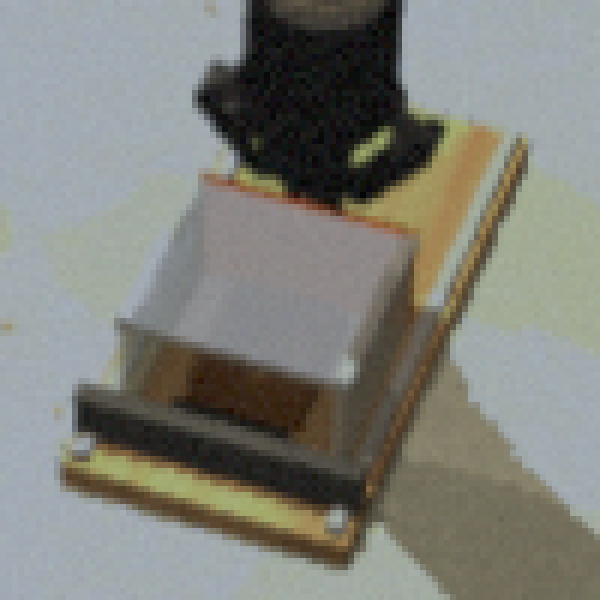

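The hood is over the part and the panel touches the fingers, but the force is still only friction. I'll creep on to the hard stop.

Request:
{"fn": "jog_arm", "kwargs": {"rows": [[0,-0.002,0,0,0,0,1],[0,-0.004,0,0,0,0,1],[0,-0.004,0,0,0,0,1]]}}

```text
clock: 5.9
position: [0.5344, -0.2349, 0.0474]
tcp_rot: [[0.975, -0.224, 0.001], [-0.224, -0.975, -0.005], [0.002, 0.005, -1.0]]
force: [-4.3, -10.5, -1.7]
grip_width: -0.0003
```

Request:
{"fn": "jog_arm", "kwargs": {"rows": [[0,-0.002,0,0,0,0,1],[0,-0.004,0,0,0,0,1],[0,-0.004,0,0,0,0,1]]}}

```text
clock: 6.28
position: [0.5344, -0.2349, 0.0475]
tcp_rot: [[0.974, -0.227, 0.001], [-0.227, -0.974, -0.01], [0.003, 0.01, -1.0]]
force: [-5.4, -17.5, -4.7]
grip_width: 0.0002
```

The TCP no longer advances and the force has risen to 17 N, so the hood is at its hard stop. Backing off straight and then lifting.

Request:
{"fn": "jog_arm", "kwargs": {"rows": [[0,0.012,0,0,0,0,1],[0,0.04,0,0,0,0,1],[0,0.06,0,0,0,0,1],[0,0.06,0,0,0,0,1],[0,0.06,-0.06,0,0,0,1],[0,0.06,-0.12,0,0,0,1],[0,0.06,-0.18,0,0,0,1],[0,0.06,-0.18,0,0,0,1]]}}

```text
clock: 7.28
position: [0.5263, -0.2854, 0.2325]
tcp_rot: [[0.976, -0.22, 0.011], [-0.22, -0.976, -0.002], [0.011, -0.001, -1.0]]
force: [0.6, -1.2, -0.9]
grip_width: -0.0001
```

```bash
python3 - <<'E'
from h import *
im=grab_frame("side");cv2.imwrite("pics/s4.png",cv2.resize(im[150:250,300:400],None,fx=6,fy=6,interpolation=cv2.INTER_CUBIC))
sc=grab_frame("scene");cv2.imwrite("pics/c4b.png",cv2.resize(sc[220:290,200:314],None,fx=7,fy=7,interpolation=cv2.INTER_CUBIC))
q=[.538,-.2232,-.2220]
for v in(.09,.1):
  P=pose([(.058,-.1+v,.086),(-.058,-.1+v,.086),(-.058,.01+v,.086),(.058,.01+v,.086)],q)
  print(v,((proj('side',P)-[300,150])*6).round().tolist(),((proj('scene',P)-[200,220])*7).round().tolist())
go((.5465,.2288,.23),np.pi/2-.2605)
print(sensors.observe()['joints'])
E
```

```text
0.09 [[200.0, 159.0], [420.0, 218.0], [349.0, 374.0], [122.0, 310.0]] [[345.0, 244.0], [349.0, 67.0], [594.0, 49.0], [605.0, 224.0]]
0.1 [[193.0, 172.0], [414.0, 232.0], [342.0, 388.0], [114.0, 325.0]] [[369.0, 242.0], [372.0, 65.0], [616.0, 47.0], [629.0, 222.0]]
t 7.375 p [ 0.5238 -0.2838  0.2277] F [-0.34 -0.09 -1.32] -> [-0.0903, -0.505, -0.0015, 0.0001, -0.0022, -0.975]
[-0.048623    0.42259479  0.64198406  1.77910152 -0.29286859  1.03456182
  0.48111175]
```

View pics/s4.png

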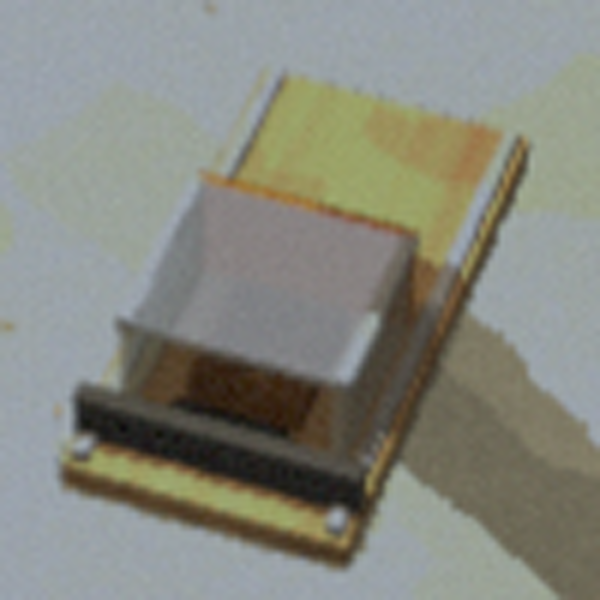

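View pics/c4b.png

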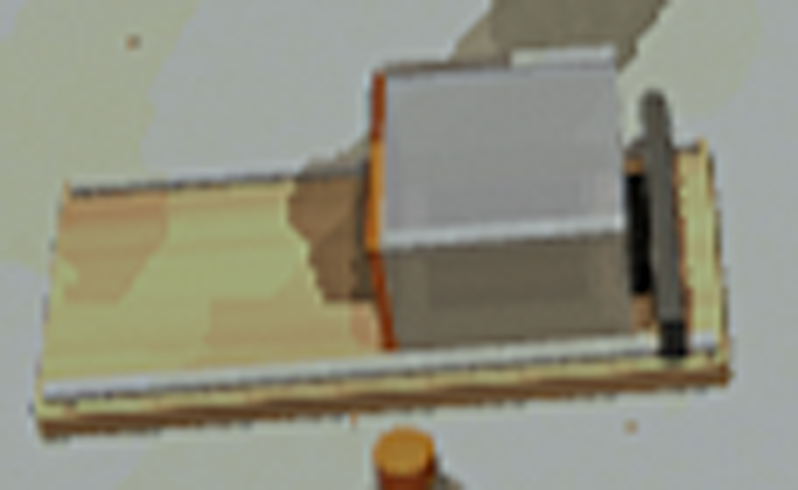

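The hood corners match the prediction for 0.100 in both views, so it is home. Moving to the console.

Request:
{"fn": "jog_arm", "kwargs": {"rows": [[-0.09,-0.505,0,0,-0.002,-0.975,0.42],[-0.09,-0.505,0,0,-0.002,-0.975,0.42],[-0.09,-0.505,0,0,-0.002,-0.975,0.42],[-0.09,-0.505,0,0,-0.002,-0.975,0.42],[-0.09,-0.505,0,0,-0.002,-0.975,0.42],[-0.09,-0.505,0,0,-0.002,-0.975,0.42],[-0.09,-0.505,0,0,-0.002,-0.975,0.42],[-0.09,-0.505,0,0,-0.002,-0.975,0.42],[-0.09,-0.505,0,0,-0.002,-0.975,0.42],[-0.09,-0.505,0,0,-0.002,-0.975,0.42]]}}

```text
clock: 8.62
position: [0.5459, 0.2276, 0.2257]
tcp_rot: [[0.258, 0.966, -0.004], [0.966, -0.258, -0.003], [-0.004, -0.004, -1.0]]
force: [0.6, 0.4, -0.3]
grip_width: 0.0495
```

```bash
python3 - <<'E'
from h import *
s=sensors.observe();print(s['grip_width'],s['tcp_rot'].round(4).tolist())
go((.5465,.2288,.13),np.pi/2-.2605)
E
```

```text
0.04953832847812955 [[0.2582, 0.9661, -0.0043], [0.9661, -0.2583, -0.0027], [-0.0037, -0.0035, -1.0]]
t 8.625 p [0.5459 0.2276 0.2257] F [ 0.55  0.44 -0.34] -> [0.0017, 0.0006, 0.0957, -0.0022, 0.0024, -0.0005]
```

Grip width is 49.5 mm. Descending to about z = 0.12 and checking alignment.

Request:
{"fn": "jog_arm", "kwargs": {"rows": [[0.001,0,0.05,-0.002,0.002,0,0.42],[0.001,0,0.1,-0.002,0.002,0,0.42],[0.001,0,0.105,-0.002,0.002,0,0.42],[0.001,0,0.105,-0.002,0.002,0,0.42],[0.001,0,0.105,-0.002,0.002,0,0.42]]}}

```text
clock: 9.25
position: [0.5488, 0.2278, 0.1248]
tcp_rot: [[0.261, 0.965, 0.006], [0.965, -0.261, 0.003], [0.004, 0.005, -1.0]]
force: [0.0, 0.5, 0.3]
grip_width: 0.0495
```

```bash
python3 - <<'E'
from h import *
s=sensors.observe();T=(s['position'],s['tcp_rot'])
cv2.imwrite("pics/w5.png",grab_frame("wrist"))
im=grab_frame("side");cv2.imwrite("pics/s5.png",cv2.resize(im[260:370,265:375],None,fx=5,fy=5,interpolation=cv2.INTER_CUBIC))
print(s['tcp_rot'].round(4).tolist(),s['joints'])
print(proj('wrist',[(.539,.2008,.084),(.554,.2568,.084)],T))
go((.5465,.2288,.1),np.pi/2-.2605)
E
```

```text
[[0.2605, 0.9654, 0.0061], [0.9655, -0.2605, 0.0025], [0.004, 0.0052, -1.0]] [-0.57029671  0.49802973  0.15604205  1.84103968 -0.1029493   0.80367327
  0.94536093]
[[256.16865779 262.51139399]
 [373.07411858 262.10227189]]
t 9.35 p [0.5484 0.2281 0.1246] F [ 0.27  0.84 -0.13] -> [0.0001, -0.0021, 0.0245, 0.003, -0.0025, -0.0015]
```

View pics/w5.png

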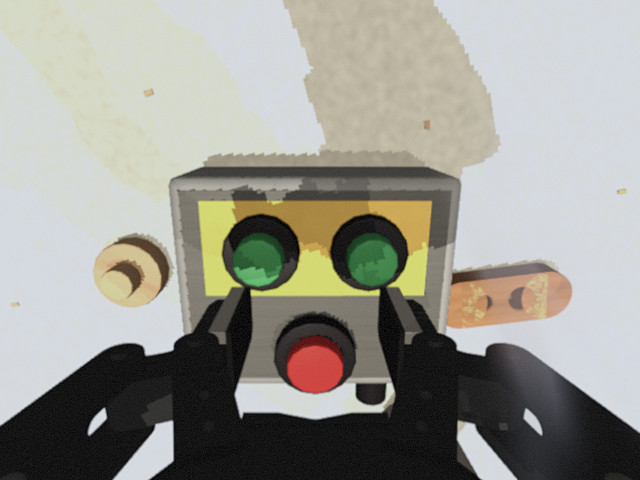

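View pics/s5.png

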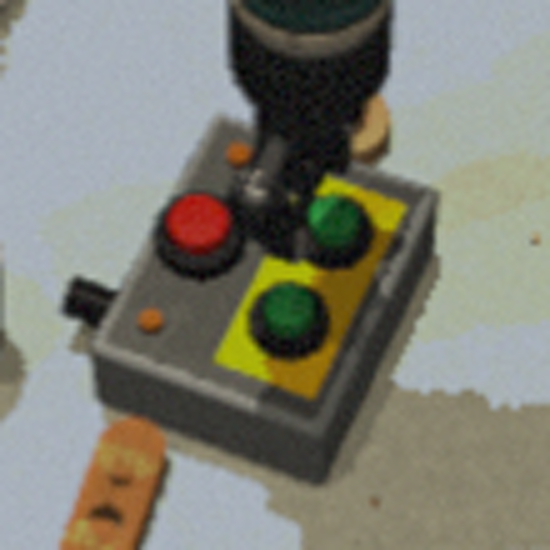

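Caps are at (259,258) and (372,258) px, within about 2 mm of prediction, and both tips line up laterally. Correcting by 3 mm in tool y and then pressing.

Request:
{"fn": "jog_arm", "kwargs": {"rows": [[0,-0.003,0.015,0.003,-0.002,-0.001,0.42],[0,-0.003,0.03,0.003,-0.002,-0.001,0.42],[0,-0.003,0.03,0.003,-0.002,-0.001,0.42],[0,-0.003,0.03,0.003,-0.002,-0.001,0.42]]}}

```text
clock: 9.85
position: [0.5444, 0.2286, 0.0923]
tcp_rot: [[0.258, 0.966, -0.003], [0.966, -0.258, -0.001], [-0.002, -0.003, -1.0]]
force: [-0.3, -0.2, 1.1]
grip_width: 0.05
```

```bash
python3 - <<'E'
from h import *
print(sensors.observe()['tcp_rot'].round(4).tolist())
go((.5455,.2288,.072),np.pi/2-.2605)
E
```

```text
[[0.2581, 0.9661, -0.0031], [0.9661, -0.2581, -0.0011], [-0.0019, -0.0027, -1.0]]
t 9.85 p [0.5444 0.2286 0.0923] F [-0.28 -0.17  1.12] -> [0.0005, 0.001, 0.0203, -0.0017, 0.0012, -0.0003]
```

Request:
{"fn": "jog_arm", "kwargs": {"rows": [[0,0.001,0.008,-0.001,0.001,0,0.42],[0,0.001,0.014,-0.001,0.001,0,0.42],[0,0.001,0.018,-0.001,0.001,0,0.42],[0,0.001,0.022,-0.001,0.001,0,0.42],[0,0.001,0.022,-0.001,0.001,0,0.42]]}}

```text
clock: 10.48
position: [0.5458, 0.2284, 0.073]
tcp_rot: [[0.258, 0.966, -0.0], [0.966, -0.258, 0.001], [0.001, -0.001, -1.0]]
force: [-5.4, -2.2, 19.6]
grip_width: 0.0497
```

Request:
{"fn": "jog_arm", "kwargs": {"rows": [[0,0,0.002,0,0,0,0.42],[0,0,0.002,0,0,0,0.42]]}}

```text
clock: 10.72
position: [0.5458, 0.2284, 0.0728]
tcp_rot: [[0.258, 0.966, -0.0], [0.966, -0.258, 0.001], [0.001, -0.001, -1.0]]
force: [-9.2, -4.7, 33.0]
grip_width: 0.0496
```

```bash
python3 - <<'E'
from h import *
s=sensors.observe();print(s['clock'],s['position'],s['tcp_rot'].round(4).tolist(),s['force'],s['wrist_torque'],s['grip_width'])
cv2.imwrite("pics/w6.png",grab_frame("wrist"))
im=grab_frame("side");cv2.imwrite("pics/s6.png",cv2.resize(im[260:370,265:375],None,fx=5,fy=5,interpolation=cv2.INTER_CUBIC))
E
```

```text
10.725 [0.54583204 0.22841854 0.07278631] [[0.2582, 0.9661, -0.0004], [0.9661, -0.2582, 0.0014], [0.0012, -0.0007, -1.0]] [-9.20268494 -4.6616694  32.96429257] [-1.13989692  2.27146511  0.00317274] 0.04963421166160896
```

View pics/w6.png

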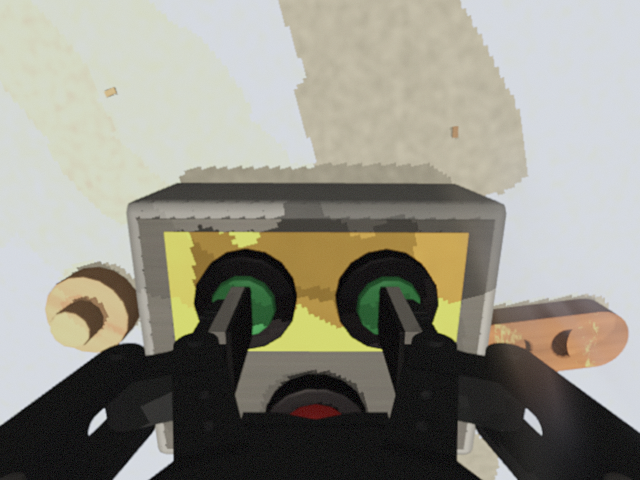

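View pics/s6.png

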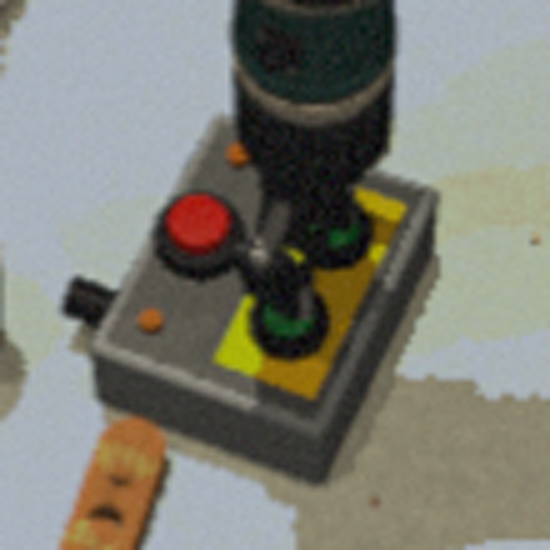

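Both caps are down flush with their rings under the fingertips. z is stiff and the wrist moment is explained by shear alone, so the load is balanced. Easing by 1 mm and holding.

Request:
{"fn": "jog_arm", "kwargs": {"rows": [[0,0,-0.001,0,0,0,0.42],[0,0,-0.001,0,0,0,0.42],[0,0,-0.001,0,0,0,0.42],[0,0,-0.001,0,0,0,0.42],[0,0,-0.001,0,0,0,0.42],[0,0,-0.001,0,0,0,0.42],[0,0,-0.001,0,0,0,0.42],[0,0,-0.001,0,0,0,0.42],[0,0,-0.001,0,0,0,0.42],[0,0,-0.001,0,0,0,0.42]]}}

```text
clock: 12.08
position: [0.5458, 0.2284, 0.0729]
tcp_rot: [[0.258, 0.966, -0.0], [0.966, -0.258, 0.001], [0.001, -0.0, -1.0]]
force: [-7.8, -4.2, 25.5]
grip_width: 0.0496
```

Request:
{"fn": "jog_arm", "kwargs": {"rows": [[0,0,0,0,0,0,0.42],[0,0,0,0,0,0,0.42],[0,0,0,0,0,0,0.42],[0,0,0,0,0,0,0.42],[0,0,0,0,0,0,0.42],[0,0,0,0,0,0,0.42],[0,0,0,0,0,0,0.42],[0,0,0,0,0,0,0.42],[0,0,0,0,0,0,0.42],[0,0,0,0,0,0,0.42]]}}

```text
clock: 13.32
position: [0.5458, 0.2284, 0.0729]
tcp_rot: [[0.258, 0.966, -0.0], [0.966, -0.258, 0.001], [0.001, -0.0, -1.0]]
force: [-8.0, -3.3, 26.4]
grip_width: 0.0495
```

```bash
python3 - <<'E'
from h import *
s=sensors.observe();print(s['clock'],s['position'],s['force'],s['wrist_torque'],s['grip_width'])
E
```

```text
13.325 [0.54582337 0.22843228 0.07290039] [-8.01363558 -3.27394258 26.43101618] [-0.85828253  1.72017101 -0.01312295] 0.04948242271425297
```

Request:
{"fn": "jog_arm", "kwargs": {"rows": [[0,0,0,0,0,0,0.42],[0,0,0,0,0,0,0.42],[0,0,-0.03,0,0,0,0.42],[0,0,-0.08,0,0,0,0.42],[0,0,-0.14,0,0,0,0.42],[-0.0,-0.08,-0.17,0,0,0,0.42],[0,-0.12,-0.17,0,0,0,0.42],[0,-0.12,-0.17,0,0,0,0.42],[0,-0.12,-0.17,0,0,0,0.42]]}}

```text
clock: 14.45
position: [0.4298, 0.2593, 0.2399]
tcp_rot: [[0.258, 0.966, -0.0], [0.966, -0.258, 0.001], [0.001, -0.0, -1.0]]
force: [-0.2, -1.2, -0.1]
grip_width: 0.0497
```

```bash
python3 - <<'E'
from h import *
s=sensors.observe();print(s['clock'],s['position'],s['force'],s['dq'])
cv2.imwrite("pics/w7.png",grab_frame("wrist"));cv2.imwrite("pics/s7.png",grab_frame("side"))
E
```

```text
14.45 [0.42975554 0.2592543  0.23986227] [-0.15388186 -1.1975615  -0.07327388] [ 1.82810307e-02  2.14013631e-02  1.51209196e-02 -1.65258982e-02
 -1.39644710e-05  9.85000999e-04 -1.18513021e-03]
```

View pics/w7.png

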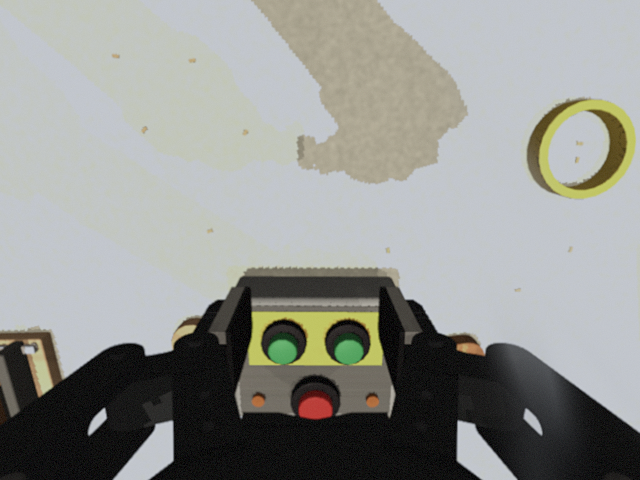

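View pics/s7.png

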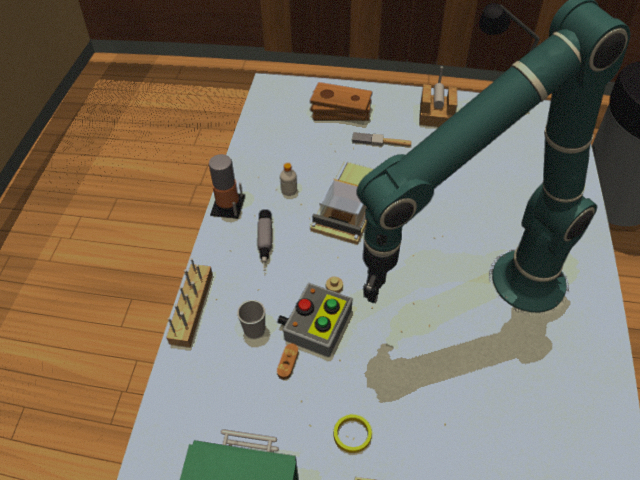

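The green buttons are back up at (283,349) and (349,349) px, the red one is untouched, and the hood is still shut. The loose items are in place and the arm is clear, so I'm handing in.

```bash
python3 -c "
from workcell import manip
print(manip.close_job())"
```

```text
the job is handed in; nothing more can be done
None
```

The fixture is ready and the job is handed in, at about 14.5 s of the 56 s allowed.

- **Hood:** I pushed it with the shut fingers until it stopped moving and the force rose to about 18 N. Its corners then matched the predicted position for 0.100 m travel in both the scene and side pictures, to about 1–2 mm.
- **Green buttons:** I pressed both together, one fingertip on each, after the hood was shut. They were held bottomed from 10.5 s to about 13.6 s at 20–33 N in total, against the 8 N needed. The caps sat flush in their rings, the height was stiff and the load was even, so both were fully down. I have no direct reading of the buttons' travel.
- **After letting go:** The last pictures show both green caps back up, the red button not pressed and the hood still shut. The loose things in view have not visibly moved. The arm stands clear with about zero force.

No check failed. The camera estimates of the fixture and console positions differed by up to about 6 mm between single views, and by 1–2 mm once combined, well within the size of the button caps.

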